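# Roll the big capacitor to the test mark and make it safe

### The arm

A 6-joint arm with a two-finger parallel gripper is mounted at the origin on the work surface. World frame = base frame: x ahead of the robot, y to its left, z up, the work surface at z = 0. Lengths are in mm, angles in rad, forces in N, time in s.
With the tool pointing down it reaches from about 325 to 775 mm from the base axis. Payload 9.3 kg.
Tool frame: the origin (TCP) lies midway between the tips of the shut fingers; the grasp point (between the pads) lies 19 mm behind it; z points along the fingers, y is the line along which they close (so a half turn about z gives the same grasp; the last joint's range is limited). The gripper opens to 85 mm and grips with 20 to 120 N. Pads are 22 mm wide; open, the fingers measure 114 mm over their backs; the gripper's body (76 mm by 85 mm) begins 54 mm behind the grasp point. The pads swing forward as they close: fully open they stand 13 mm farther back than shut.
Start: joints at [-1.329, 0.259, 0.021, 1.334, 0, 1.418], TCP at [211.536, -507.69, 231.279] pointing down, gripper open.
Joint ranges: [-3.04, 3.04], [-0.91, 1.82], [-1.04, 1.36], [-1.92, 1.95], [-1.52, 1.45], [-3.14, 3.14]. Speed limits (rad/s): [2.22, 2.22, 2.79, 3.14, 3.14, 3.14].

### API

Orientations are given as a 3x3 rotation matrix whose columns are the frame's x, y, z axes.
In Python, from bench import * gives the robot as it stands.
- The arm moves only by the tool play_rows, never from a script. Its argument "steps" is text: rows parted by semicolons, each of 7 numbers parted by spaces: the turn, a rotation vector about the world's x, y, z as a fraction of full scale, then the shift along the world's x, y, z as a fraction of full scale, then the opening, from 0 (shut) to 1 (fully open). In form: wx wy wz x y z jaw; .... A call has 1 to 12 rows; each row shifts and turns the commanded pose from where the row before left it; what a row does not reach is not made up. Full scale, the value 1, is 0.05 m for a shift and pi/2 rad for a turn. A row lasts 1/10 s, in which the tool goes at most 50 mm and 8.59 degrees, less where a joint would pass 70% of its speed; a pose out of reach is approached as far as the arm can. A call with a number of a shift or a turn outside -1 to 1 is refused whole. A call with a gripper value outside its range is refused whole. The fingers move at their own pace and stop on an object; the grip force is fixed at half the most. Time passes only in rows, so rows that do not move let the fingers close. It gives the time, the measured TCP pose, the force, the opening and the grip force at its end, in the units of the state.
- get_state(): the state, without advancing time (a new reading comes with each control period).
- camera(name): name is "side" or "top"; returns (picture, depth): 400x640x3 uint8, red, green, blue; 400x640 float32, mm along the optical axis (not along the pixel's ray), 0 where there is no reading.
- camera_params(name): a dict with "vfov" (degrees; the focal length in pixels is half the picture's height over the tangent of half this angle, whatever the lens; pixels are square), "cx", "cy" (the principal point, pixels), "R" (3x3) and "t" (3): a world point X has camera coordinates R X + t. Camera axes: x right, y down, z forward; pixel columns grow to the right and rows downward; lengths in mm; the calibration is good to about 2 mm. A picture is of the moment at which its call begins. camera_params takes no time and is no camera call.
- close_job(): hands the job in; it is judged then, once.
The state is a dict: "time": time; "q": joint angles; "joint_vel": joint speeds; "joint_torque": joint torques, N m; "tcp_pos": TCP position; "eef_rot": TCP orientation; "wrist_force": force on the tool from outside, world axes, zero at the start; "torque": the same for the moment, N m; "gripper_width": finger opening in mm; "grasp_force": force on a finger pad.
Only numpy, scipy, OpenCV 4.12 (cv2) and the standard library are available. Lean on these libraries where they do the work, as an engineer would, in place of code of your own. Each camera call takes 0.05 s, during which the arm holds its last target. There are 200 camera calls.

### The job

Put the screwdriver that lies in the way into the steel tool tray, then roll the big capacitor along the bench, by pushing on its top, until it lies still along the black centre line of the test mark. Then stand the wooden chock upright and square close up against it, on the side it came from, and last swing the clear guard fully shut across its terminal end. Leave the other things on the bench where they are.

Things in the scene. Friction and masses are not known exactly. Their poses are not given: they have to be found in the camera images.
- mark (a point): middle of the test mark's black 210 mm centre line, at bench height, on a white strip printed flat on the bench (nothing to climb). Its x axis runs along that line, roughly away from the robot; its y axis runs back along the strip to where the capacitor starts, so the capacitor is rolled towards -y. In the end it lies along the line, its middle over this point.
- capacitor_center (a point): centre of the big black can capacitor lying on its side on the strip: a smooth cylinder 90 mm in diameter, 120 mm long (too thick to grasp), 45 mm above the bench. Its x axis is the cylinder's axis, pointing to the end with two screw terminals (10 mm longer), away from the robot; its y and z axes turn as it rolls; z is up at the start.
- capacitor: the same capacitor; origin at its centre. It weighs 0.6 to 1 kg, starts 175 to 230 mm from the mark along the mark's +y, and left alone stops rolling within a few centimetres.
- screwdriver_grip (a point): screwdriver, 180 mm long, lying across the strip between the capacitor and the mark; round handle 26 mm in diameter and 90 mm long. This point is on the axis 54 mm from the handle's butt, 13 mm above the surface it lies on. Its x axis runs along the tool to the blade.
- screwdriver_tip (a point): tip of the screwdriver's blade, on the axis, 126 mm from the grip point.
- screwdriver: the same screwdriver; origin midway along it on the underside.
- tool_tray: fixed open steel tray 240 mm (its x) by 130 mm (its y), 28 mm high, walls and floor 5 mm thick; origin at the centre of its underside on the bench.
- chock_grip (a point): point in the chock's handle, 58 mm above its underside. The wooden chock stands on the bench: a base block 60 mm (its x) by 44 mm (its y), 28 mm high, with an upright handle slab on the middle, 40 mm (x) by 14 mm (y), up to 82 mm above the bench.
- chock: the same chock, 0.13 to 0.25 kg; origin at the centre of its underside. With its long side parallel to the capacitor, the block touches the capacitor when the chock's centre is 64 mm horizontally from the capacitor's axis.
- guard (a joint): swing of the clear framed guard about its upright post, rad: 0 = closed against its stop, standing across the terminal end parallel to the mark's y axis; about 1.2 to 1.65 at the start = open, pointing away from the robot. Decreases as it closes (seen from above, counter-clockwise). It stays where it is left; about 0.12 N m turns it.
- guard_hinge (a point): the guard's vertical hinge axis (a 22 mm thick post, 92 mm high), 60 mm above the bench; 110 mm along +x and 85 mm along -y of the mark.
- guard_face (a point): point in the middle of the guard panel's thickness, 90 mm from the hinge axis, 51 mm above the bench. The panel reaches from the post to 150 mm from the axis, is 9 mm thick, and from 16 to 86 mm above the bench. Its x axis is normal to the panel: push the +x side towards -x of this frame to close.
- heatsink: bystander: finned aluminium heat sink 70 x 50 x 40 mm, origin under its centre.
- spool: bystander: wire spool standing up, 66 mm in diameter, 70 mm high, origin under its centre.
- can: bystander: smaller can standing up, 50 mm in diameter, 80 mm high, origin under its centre.
- board: bystander: circuit board 120 x 90 mm, 34 mm high with its parts, origin under its centre.
- flux: bystander: white bottle, 52 mm in diameter, 120 mm high, origin under its centre.
- brush: bystander: brush 170 mm long lying flat, origin under its middle.

How it is judged (in metres and radians):
On the way, in this order (a step that is already met when the one before it is completed fails the run):
1. the screwdriver lies in the tool tray, let go (x of screwdriver_grip in the frame of tool_tray between -0.117 and 0.117 m and y of screwdriver_grip in the frame of tool_tray between -0.062 and 0.062 m and z of each of screwdriver_grip, screwdriver_tip in the frame of tool_tray below 0.045 m and x of screwdriver_tip in the frame of tool_tray between -0.117 and 0.117 m and y of screwdriver_tip in the frame of tool_tray between -0.062 and 0.062 m and contact force between screwdriver and the fingers below 0.1 N), for 0.2 s.
2. the capacitor rolls on the bench (it passes upside down), not dragged or carried (angle between capacitor_center's own z axis and vertical above 2.5 rad and height (world z) of capacitor_center below 0.055 m).
3. the capacitor lies still along the centre line of the mark, let go (y of capacitor_center in the frame of mark between -0.015 and 0.015 m and x of capacitor_center in the frame of mark between -0.03 and 0.03 m and angle between the x axis of capacitor_center and the x axis of mark, either way round below 0.15 rad and height (world z) of capacitor_center below 0.055 m and linear speed of capacitor below 0.02 m/s and contact force between capacitor and the fingers below 0.1 N), for 0.3 s.
4. the chock stands close against the capacitor on the side it came from, let go (all of step 3 and horizontal distance between chock_grip and capacitor_center below 0.08 m and y of chock_grip in the frame of mark above 0.03 m and x of chock_grip in the frame of mark between -0.04 and 0.04 m and angle between chock_grip's own z axis and vertical below 0.1 rad and height (world z) of chock_grip below 0.066 m and angle between the x axis of chock_grip and the x axis of mark, either way round below 0.3 rad and contact force between chock and the fingers below 0.1 N), for 0.2 s.
5. the guard is shut (value of joint guard below 0.1 rad), for 0.2 s.
At the end, for the whole second after the job is handed in: Screwdriver wholly in the tray; capacitor at rest within 15 mm of the centre line, 30 mm lengthwise, 0.15 rad; chock upright on the side it came from, within 0.3 rad and 40 mm lengthwise, grip point under 80 mm from the capacitor's centre (64 touches); guard within 0.1 rad of shut; all let go (all of step 1 and all of step 4 and value of joint guard below 0.1 rad).
It fails at once if another thing on the bench is shifted by more than 40 mm (distance of any of heatsink, spool, can, board, flux, brush from where it was at the start of the episode above 0.04 m).
It fails at once if the capacitor is lifted off the bench (height (world z) of capacitor_center above 0.065 m).
It also fails if it takes over 72 s, if anything falls off the work surface, if the arm or the gripper's body presses on something with over 40 N, if the wrist force passes 120 N, or if a joint passes its speed limit or range.

## Working session

There is one attempt and no reset: what is moved stays moved. The work goes in short steps, Python scripts to look and compute and a tool call to move; the robot and the scene stay as the last step left them, time stands still between calls to the robot, and variables do not carry over. Pictures are saved under pics/ and viewed, at most 10 in all, crops included, and the job is handed in when it is done.

Besides the shell and the picture viewer there is one more tool, called after ">>>" as name(argument=value, ...) on one line, values as JSON. play_rows: Moves the arm, as the interface text tells. Its arguments: {"type":"object","properties":{"steps":{"type":"string"}},"required":["steps"]}

```bash
ls; mkdir -p pics; cat > h.py <<'E'
from bench import *
import numpy as np, cv2
def cam(n):
    p,d=camera(n); P=camera_params(n); return p,d,P
def cloud(d,P):
    f=200/np.tan(np.radians(P['vfov'])/2)
    v,u=np.mgrid[0:400,0:640]
    c=np.stack([(u-P['cx'])/f*d,(v-P['cy'])/f*d,d],-1)
    return (c-np.array(P['t']))@np.array(P['R'])
def save(p,name): cv2.imwrite('pics/'+name,p[:,:,::-1])
E
python3 - <<'E'
from h import *
for n in('top','side'):
    p,d,P=cam(n); save(p,n+'1.png'); np.save(n+'1.npy',cloud(d,P)); print(n,P)
print(get_state())
E
```

```text
pics
top {'vfov': 55.692240427419236, 'cx': 323.00346411036685, 'cy': 200.26266338338058, 'R': array([[-0.02989115, -0.99954942,  0.00273299],
       [-0.997614  ,  0.02966282, -0.06234114],
       [ 0.06223199, -0.00458991, -0.99805116]]), 't': array([  41.54527889,  522.70851449, 1192.87757041])}
side {'vfov': 48.87592620746102, 'cx': 315.8166774340049, 'cy': 195.25180210421587, 'R': array([[-7.19626920e-01, -6.94360592e-01,  6.81787393e-04],
       [-5.39723368e-01,  5.58744488e-01, -6.29685066e-01],
       [ 4.36847550e-01, -4.53506301e-01, -7.76850213e-01]]), 't': array([418.58604362, 309.09952254, 829.51644512])}
{'time': 0.1, 'q': array([-1.32857825e+00,  2.59151720e-01,  2.08036462e-02,  1.33369678e+00,
        1.75737507e-05,  1.41822109e+00]), 'joint_vel': array([-5.60292214e-04, -6.92078412e-04,  1.87740512e-03, -2.84834165e-05,
       -4.52805995e-05,  3.30543463e-04]), 'joint_torque': array([ 6.67858214e-03, -5.56688404e+01,  3.45075238e+01,  1.15699958e-02,
       -9.54480697e-05, -7.22671757e-06]), 'tcp_pos': array([ 211.48876553, -507.42780735,  230.70463951]), 'eef_rot': array([[ 9.23076114e-01,  3.84617224e-01, -2.82407377e-04],
       [ 3.84617272e-01, -9.23075336e-01,  1.21629865e-03],
       [ 2.07126127e-04, -1.23135499e-03, -9.99999220e-01]]), 'wrist_force': array([ 0.00624896, -0.38174858,  0.75222617]), 'torque': array([ 0.03204644,  0.02355458, -0.02081316]), 'grasp_force': 0.0, 'gripper_width': 85.66609097676469}
```

View pics/top1.png

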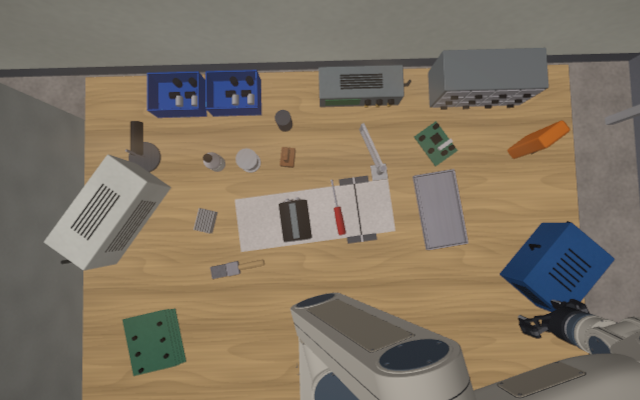

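View pics/side1.png

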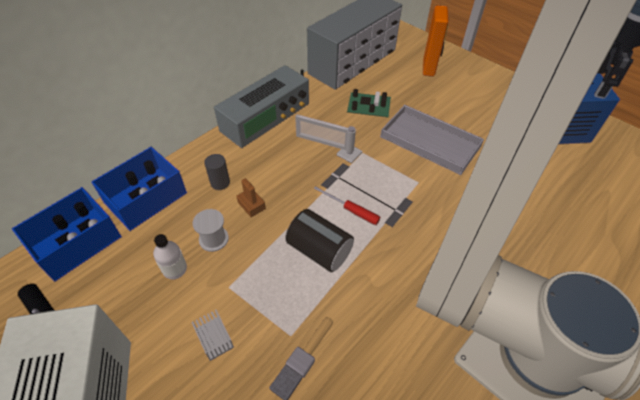

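The top view shows the capacitor at about (295,220), the screwdriver handle at (339,219) with its tip at (335,182), and the mark line from (354,178) to (361,240). The tray is centred on (440,209), the chock is at (288,157), and the guard runs from its post at (379,172) to (363,127). The side view confirms the layout. Next I'll measure these points.

```bash
cat > m.py <<'E'
from h import *
np.set_printoptions(precision=3,suppress=True)
C=np.load('top1.npy'); S=np.load('side1.npy'); p=cv2.imread('pics/top1.png'); ps=cv2.imread('pics/side1.png')
def blob(C,m,b):
    M=np.zeros(m.shape,bool); M[b[1]:b[3],b[0]:b[2]]=True
    return C[m&M&np.isfinite(C).all(-1)]
def pca(X):
    c=X[:,:2].mean(0); u,s,v=np.linalg.svd(X[:,:2]-c,full_matrices=False); pr=(X[:,:2]-c)@v.T
    mid=c+((pr.max(0)+pr.min(0))/2)@v
    return mid,v[0],np.ptp(pr,axis=0)
if __name__=='__main__':
    for n,(C,img,b,bs) in {'top':(C,p,None,None),'side':(S,ps,None,None)}.items():
        hsv=cv2.cvtColor(img,cv2.COLOR_BGR2HSV); g=img.max(-1)
        red=((hsv[...,0]<8)|(hsv[...,0]>172))&(hsv[...,1]>170)&(hsv[...,2]>90)
        box=(325,190,352,245) if n=='top' else (330,190,390,230)
        X=blob(C,red,box); print(n,'handle',pca(X),X[:,2].max(),len(X))
        z=C[...,2]; hi=lambda a,c:(z>a)&(z<c)
        box=(270,185,325,255) if n=='top' else (270,195,370,285)
        X=blob(C,hi(30,120),box); print('cap',pca(X),X[:,2].max())
        box=(270,140,305,175) if n=='top' else (228,170,275,225)
        X=blob(C,hi(40,100),box); print('chock handle',pca(X),X[:,2].max())
        X=blob(C,hi(15,100),box); print('chock all',pca(X))
        box=(345,115,395,190) if n=='top' else (285,105,365,170)
        X=blob(C,hi(30,110),box); print('guard',pca(X),X[:,2].max())
        box=(405,160,480,260) if n=='top' else (375,100,495,180)
        X=blob(C,hi(18,50),box); print('tray',pca(X),cv2.minAreaRect(X[:,:2].astype(np.float32)))
    def r(u,v): return C0[v,u]
    C0=np.load('top1.npy')
    for q in [(354,178),(361,240),(357,209),(335,182),(379,172),(363,127)]: print(q,r(*q))
    # black line fit
    g=p.max(-1); z=C0[...,2]
    pts=[]
    for v in range(190,234):
        s=g[v,346:370]; u=346+s.argmin()
        if s.min()<s.mean()-40: pts.append(C0[v,u])
    pts=np.array(pts); print('line',len(pts),pca(pts))
    # dark end plates
    X=C0[(g<110)&(np.abs(z)<12)&(np.arange(640)[None]>336)&(np.arange(640)[None]<380)&(np.arange(400)[:,None]>172)&(np.arange(400)[:,None]<248)]
    print('dark',pca(X),len(X))
E
python3 m.py; cat >z.py <<'E'
import cv2
p=cv2.imread('pics/top1.png')[110:260,230:480]
cv2.imwrite('pics/crop1.png',cv2.resize(p,None,fx=3.2,fy=3.2,interpolation=cv2.INTER_CUBIC))
E
python3 z.py
```

```text
top handle (array([453.587,   1.588]), array([-0.983, -0.181]), array([81.796, 60.683])) 1223.0255435975012 113
cap (array([466.164, 114.186]), array([-0.994, -0.113]), array([133.236,  89.652])) 96.05167040950514
chock handle (array([665.935, 134.389]), array([-0.994,  0.111]), array([40.599, 14.762])) 86.25417295903127
chock all (array([665.833, 134.598]), array([-0.968,  0.25 ]), array([63.602, 48.283]))
guard (array([ 675.158, -132.12 ]), array([-0.928, -0.372]), array([161.218,  21.   ])) 97.2686019678795
tray (array([ 484.004, -347.137]), array([-0.989, -0.147]), array([241.118, 133.423])) ((483.89898681640625, -347.281982421875), (240.2960968017578, 132.3163299560547), 7.921401023864746)
side handle (array([280.456, 211.729]), array([-0.73 ,  0.683]), array([641.126, 173.637])) 838.7599932641147 295
cap (array([469.791,  75.482]), array([-0.978, -0.207]), array([129.663, 180.407])) 93.06383823248349
chock handle (array([665.607, 136.724]), array([-0.998,  0.065]), array([42.266, 16.331])) 85.26674150478574
chock all (array([698.35 , 139.846]), array([-0.999, -0.047]), array([131.398,  50.22 ]))
guard (array([ 728.308, -194.103]), array([-0.97 , -0.242]), array([231.113, 183.488])) 94.02903425725837
tray (array([ 523.692, -343.925]), array([-0.999, -0.04 ]), array([326.331, 153.782])) ((524.3825073242188, -339.6495666503906), (318.5972595214844, 135.05319213867188), 7.849503993988037)
(354, 178) [593.733 -76.635   3.782]
(361, 240) [393.249 -92.101   3.579]
(357, 209) [493.093 -82.937   2.169]
(335, 182) [583.363 -14.978  -3.717]
(379, 172) [ 603.947 -150.263   55.92 ]
(363, 127) [ 738.572 -101.894   88.842]
line 44 (array([484.882, -84.991]), array([-0.994, -0.106]), array([139.574,   3.043]))
dark (array([493.47 , -84.327]), array([-0.995, -0.1  ]), array([207.066,  92.068])) 350
```

View pics/crop1.png

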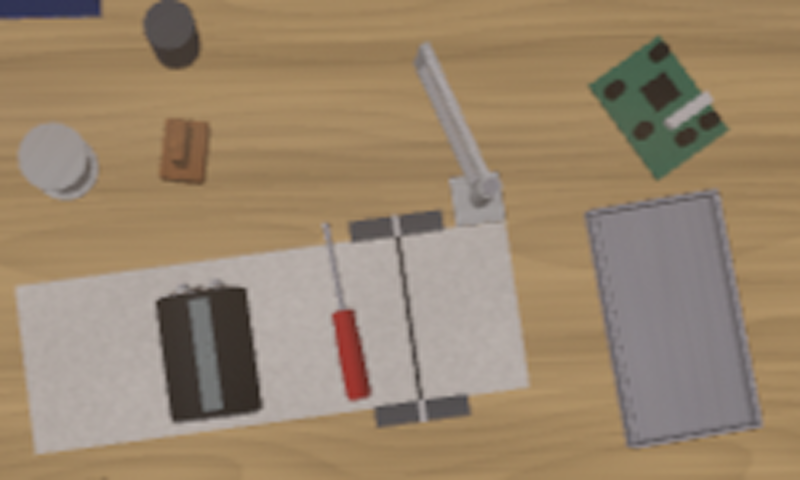

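```bash
cat >> h.py <<'E'
def ray(P,u,v,z):
    f=200/np.tan(np.radians(P['vfov'])/2); R=np.array(P['R']);t=np.array(P['t'])
    o=-R.T@t; w=R.T@np.array([(u-P['cx'])/f,(v-P['cy'])/f,1.]); return o+w*(z-o[2])/w[2]
E
python3 - <<'E'
from h import *
np.set_printoptions(precision=1,suppress=True)
P=camera_params('top')
g=lambda a,b,z:ray(P,230+(a+.5)/3.2-.5,110+(b+.5)/3.2-.5,z)[:2]
b=g(360,398,13);t=g(326,224,13);d=(t-b)/np.linalg.norm(t-b)
print('butt',b,'tip',t,np.linalg.norm(t-b),'yaw',np.arctan2(d[1],d[0]),'grip',b+54*d, t-126*d)
hc=g(351,355,20); print('handle mid',hc)
T=[g(*q,28) for q in [(586,212),(718,192),(760,424),(628,446)]]; print('tray',T,np.mean(T,0))
L=[g(396,216,0),g(422,410,0)]; print('line',L,np.mean(L,0))
print('post',g(484,185,92),'guard end',g(424,50,86))
S=[g(16,287,0),g(505,222,0),g(527,388,0),g(36,453,0)];print('strip',S)
E
```

```text
butt [414.4 -31.8] tip [589.4  -3.4] 177.31723298094914 yaw 0.16074039723613978 grip [467.7 -23.2] [465.  -23.6]
handle mid [457.3 -23.9]
tray [array([ 592. , -261.5]), array([ 608.1, -393.6]), array([ 377.6, -423.1]), array([ 360. , -292.4])] [ 484.4 -342.6]
line [array([597. , -75.1]), array([400.1, -94.4])] [498.6 -84.8]
post [ 612.7 -150.9] guard end [744.7 -99.9]
strip [array([536.2, 311.5]), array([ 587.6, -185.6]), array([ 419. , -200.9]), array([368.8, 294. ])]
```

>>> play_rows(steps="0 0 -.0125 .424 .807 -.218 .6;0 0 -.0125 .424 .807 -.218 .6;0 0 -.0125 .424 .807 -.218 .6;0 0 -.0125 .424 .807 -.218 .6;0 0 -.0125 .424 .807 -.218 .6;0 0 -.0125 .424 .807 -.218 .6;0 0 -.0125 .424 .807 -.218 .6;0 0 -.0125 .424 .807 -.218 .6;0 0 -.0125 .424 .807 -.218 .6;0 0 -.0125 .424 .807 -.218 .6;0 0 -.0125 .424 .807 -.218 .6;0 0 -.0125 .424 .807 -.218 .6")

```text
time: 1.3
tcp_pos: [466.4, -21.6, 100.0]
eef_rot: [[0.987, 0.158, 0.0], [0.158, -0.987, -0.0], [0.0, 0.0, -1.0]]
wrist_force: [0.2, -0.7, -0.3]
gripper_width: 51.2
grasp_force: 0.0
```

>>> play_rows(steps="0 0 0 0 -.04 -.5 .6;0 0 0 0 0 -.5 .6;0 0 0 0 0 -.4 .6;0 0 0 0 0 -.3 .6;0 0 0 0 0 -.2 .6;0 0 0 0 0 -.06 .6;0 0 0 0 0 0 0;0 0 0 0 0 0 0;0 0 0 0 0 0 0;0 0 0 0 0 0 0;0 0 0 0 0 0 0")

```text
time: 2.4
tcp_pos: [466.4, -25.6, 3.2]
eef_rot: [[0.987, 0.158, 0.001], [0.158, -0.987, -0.0], [0.001, 0.001, -1.0]]
wrist_force: [-0.4, 0.8, 7.2]
gripper_width: 23.0
grasp_force: 58.5
```

>>> play_rows(steps="0 0 0 0 0 .1 0;0 0 0 0 0 .2 0;0 0 0 0 0 .4 0;0 0 0 0 0 .5 0;0 0 0 0 0 .5 0;0 0 0 0 0 0 0")

```text
time: 3.0
tcp_pos: [467.6, -25.9, 91.0]
eef_rot: [[0.987, 0.159, 0.005], [0.159, -0.987, -0.001], [0.005, 0.002, -1.0]]
wrist_force: [0.5, -0.9, -1.6]
gripper_width: 22.8
grasp_force: 58.6
```

```bash
python3 - <<'E'
from h import *
p,d,P=cam('side'); save(cv2.resize(p[120:320,240:490],None,fx=2.4,fy=2.4),'s2.png')
E
```

```text
(no output)
```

View pics/s2.png

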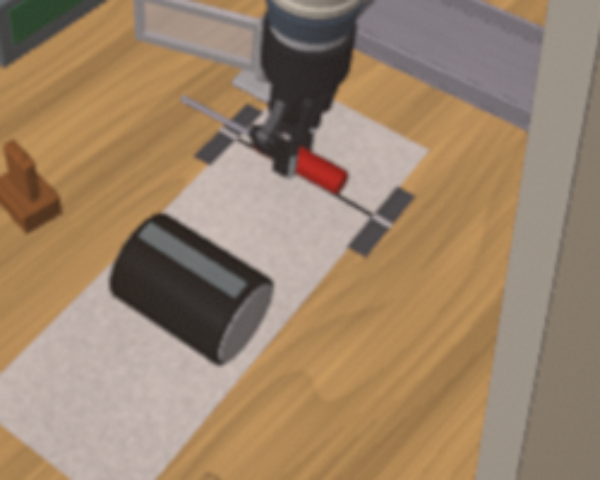

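>>> play_rows(steps="0 0 0 -.1 -.2 .3 0;0 0 0 -.1 -.6 0 0;0 0 -.008 -.1 -.85 0 0;0 0 -.008 -.1 -.85 0 0;0 0 0 0 -.85 0 0;0 0 0 0 -.85 0 0;0 0 0 0 -.85 0 0;0 0 0 0 -.85 0 0;0 0 0 0 -.5 -.3 0;0 0 0 0 -.08 -.4 0;0 0 0 0 0 -.4 0;0 0 0 0 0 0 0")

```text
time: 4.25
tcp_pos: [444.2, -348.3, 44.3]
eef_rot: [[0.991, 0.133, -0.004], [0.133, -0.991, 0.004], [-0.004, -0.005, -1.0]]
wrist_force: [-1.2, 0.0, 0.3]
gripper_width: 23.5
grasp_force: 58.7
```

>>> play_rows(steps="0 0 0 .08 -.03 -.3 0;0 0 0 0 0 -.25 0;0 0 0 0 0 -.12 0;0 0 0 0 0 0 .3;0 0 0 0 0 0 .5;0 0 0 0 0 0 .55;0 0 0 0 0 0 .55;0 0 0 0 0 .3 .55;0 0 0 0 0 .6 .55;0 0 0 0 0 .7 .55;0 0 0 0 .3 .6 .55;0 0 0 0 .4 .6 .55")

```text
time: 5.45
tcp_pos: [449.8, -316.2, 155.6]
eef_rot: [[0.991, 0.132, 0.001], [0.132, -0.991, -0.001], [0.001, 0.001, -1.0]]
wrist_force: [2.0, 0.1, -0.2]
gripper_width: 46.9
grasp_force: 0.0
```

```bash
python3 - <<'E'
from h import *
p,d,P=cam('top'); save(cv2.resize(p[130:270,240:500],None,fx=3,fy=3),'t3.png'); print(get_state()['q'])
E
```

```text
[-7.61904206e-01  2.83812599e-01 -1.26084768e-01  1.15505371e+00
  8.50901935e-04  2.24522066e+00]
```

View pics/t3.png

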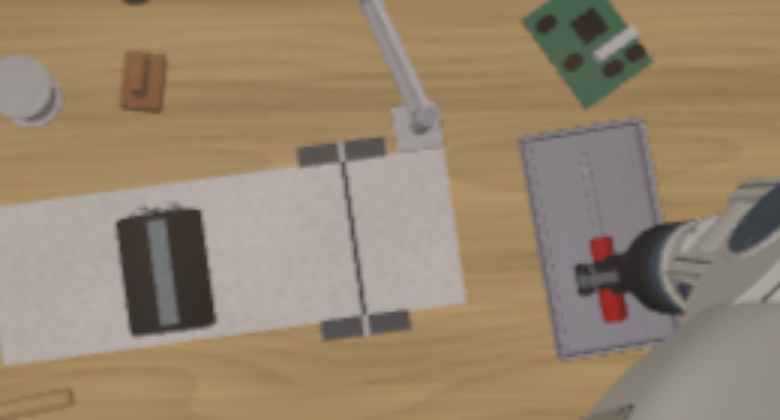

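>>> play_rows(steps="0 0 .0818 0 .873 0 .6;0 0 .0818 0 .873 0 .6;0 0 .0818 0 .873 0 .6;0 0 .0818 0 .873 0 .6;0 0 .0818 0 .873 0 .6;0 0 .0818 0 .873 0 .6;0 0 .0818 0 .873 0 .6;0 0 .0818 0 .873 0 .6;0 0 .0818 0 .873 0 .6;0 0 .0818 0 .873 0 .6;0 0 .0818 0 .873 0 .6;0 0 .0818 0 .873 0 .6")

```text
time: 6.7
tcp_pos: [449.7, 209.7, 154.4]
eef_rot: [[-0.11, 0.994, 0.001], [0.994, 0.11, 0.0], [0.0, 0.001, -1.0]]
wrist_force: [1.7, -1.3, 0.7]
gripper_width: 51.2
grasp_force: 0.0
```

>>> play_rows(steps="-.0634 -.0065 0 0 0 -.2 .6;-.0634 -.0065 0 0 0 -.4 .6;-.0634 -.0065 0 0 0 -.4 .6;-.0634 -.0065 0 0 0 -.4 .6;0 0 0 0 0 -.5 .6;0 0 0 0 0 -.4 .6;0 0 0 0 0 0 .6")

```text
time: 7.4
tcp_pos: [448.7, 207.5, 36.9]
eef_rot: [[-0.099, 0.994, 0.037], [0.915, 0.105, -0.389], [-0.391, -0.005, -0.92]]
wrist_force: [-0.1, -0.2, 0.1]
gripper_width: 51.3
grasp_force: 0.0
```

>>> play_rows(steps="0 0 0 .04 0 -.35 .6;0 0 0 0 0 -.25 .6;0 0 0 .03 -.3 0 .6;0 0 0 .03 -.3 0 .6;0 0 0 .01 -.1 0 .6;0 0 0 .01 -.1 0 .6;0 0 0 .006 -.06 0 .6;0 0 0 .006 -.06 0 .6;0 0 0 .006 -.06 0 .6;0 0 0 .006 -.06 0 .6;0 0 0 .006 -.06 0 .6;0 0 0 .006 -.06 0 .6")

```text
time: 8.6
tcp_pos: [457.7, 149.6, 8.9]
eef_rot: [[-0.097, 0.994, 0.04], [0.916, 0.105, -0.388], [-0.39, -0.001, -0.921]]
wrist_force: [-0.0, -0.1, 0.2]
gripper_width: 51.0
grasp_force: 0.1
```

```bash
cat > cap.py <<'E'
import sys
from h import *
np.set_printoptions(precision=3,suppress=True)
M=np.array([496,-84.5]);xm=np.array([np.cos(.102),np.sin(.102)]);ym=np.array([-xm[1],xm[0]])
def meas(cam_='top',name=None):
    p,d,P=cam(cam_); 
    if name: save(cv2.resize(p[130:270,240:440],None,fx=3,fy=3),name)
    C=cloud(d,P); a=(C[...,:2]-M)@xm; b=(C[...,:2]-M)@ym; z=C[...,2]
    g=p.max(-1)
    # top ridge of cap, a in -60..40, dark or label, z 80..97
    m=(d>0)&(a>-90)&(a<70)&(b>-60)&(b<240)&(z>60)&(z<100)
    A,B,Z=a[m],b[m],z[m]
    print(cam_,'n',m.sum(),'x range',np.percentile(A,[1,99]),'y range',np.percentile(B,[1,99]))
    r=m&(z>82); c=np.polyfit(a[r],b[r],1) if r.sum()>20 else None
    print('ridge y mid',b[r].mean() if r.sum() else None,'slope',c, 'zmax',np.percentile(Z,99))
    s=get_state(); print('tcp mark',(s['tcp_pos'][:2]-M)@xm,(s['tcp_pos'][:2]-M)@ym,s['tcp_pos'][2],s['time'])
meas('top',sys.argv[1] if len(sys.argv)>1 else None)
E
python3 cap.py t4.png
```

```text
top n 1127 x range [-74.393  46.67 ] y range [148.309 230.946]
ridge y mid 189.03502619661285 slope [ -0.001 189.015] zmax 94.46044418954412
tcp mark -14.335092116571584 236.47885227533308 8.937656176609945 8.65
```

View pics/t4.png

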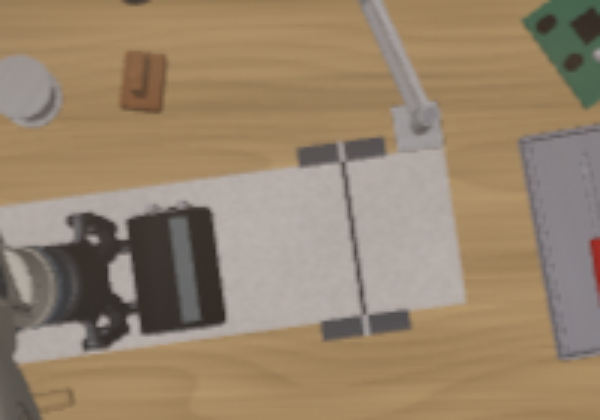

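>>> play_rows(steps="0 0 0 .01 -.1 0 .6;0 0 0 .01 -.1 0 .6;0 0 0 .01 -.1 0 .6;0 0 0 .01 -.1 0 .6;0 0 0 .01 -.1 0 .6;0 0 0 .01 -.1 0 .6;0 0 0 .01 -.1 0 .6;0 0 0 .01 -.1 0 .6;0 0 0 .01 -.1 0 .6;0 0 0 .01 -.1 0 .6;0 0 0 .01 -.1 0 .6;0 0 0 .01 -.1 0 .6")

```text
time: 9.85
tcp_pos: [463.8, 89.4, 9.0]
eef_rot: [[-0.097, 0.995, 0.04], [0.916, 0.105, -0.388], [-0.39, -0.001, -0.921]]
wrist_force: [-0.5, -0.5, 0.1]
gripper_width: 51.2
grasp_force: 0.1
```

```bash
python3 cap.py t5.png
```

```text
top n 1309 x range [-74.181  48.416] y range [ 87.93  203.734]
ridge y mid 135.75338966028224 slope [  0.012 135.921] zmax 98.39157802944675
tcp mark -14.393522786396648 175.76293026107027 9.005694154673744 9.9
```

View pics/t5.png

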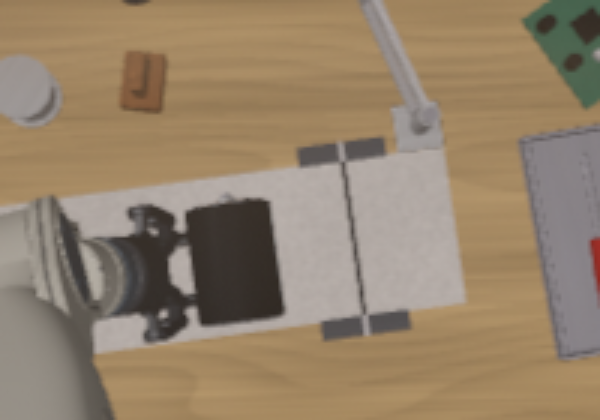

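>>> play_rows(steps="0 0 0 .01 -.1 0 .6;0 0 0 .01 -.1 0 .6;0 0 0 .01 -.1 0 .6;0 0 0 .01 -.1 0 .6;0 0 0 .01 -.1 0 .6;0 0 0 .01 -.1 0 .6;0 0 0 .01 -.1 0 .6;0 0 0 .01 -.1 0 .6;0 0 0 .01 -.1 0 .6;0 0 0 .01 -.1 0 .6;0 0 0 .01 -.1 0 .6;0 0 0 .01 -.1 0 .6")

```text
time: 11.1
tcp_pos: [469.8, 29.4, 9.0]
eef_rot: [[-0.097, 0.994, 0.04], [0.916, 0.105, -0.388], [-0.39, -0.001, -0.921]]
wrist_force: [-0.7, 0.3, 0.1]
gripper_width: 51.1
grasp_force: 0.1
```

>>> play_rows(steps="0 0 0 .01 -.1 0 .6;0 0 0 .01 -.1 0 .6;0 0 0 .01 -.1 0 .6;0 0 0 .01 -.1 0 .6;0 0 0 .01 -.1 0 .6;0 0 0 .01 -.1 0 .6;0 0 0 .01 -.1 0 .6;0 0 0 .01 -.1 0 .6;0 0 0 .01 -.1 0 .6;0 0 0 .008 -.08 0 .6;0 0 0 .006 -.06 0 .6;0 0 0 .005 -.05 0 .6")

```text
time: 12.3
tcp_pos: [475.2, -25.0, 9.0]
eef_rot: [[-0.097, 0.995, 0.04], [0.916, 0.105, -0.388], [-0.39, -0.001, -0.921]]
wrist_force: [-0.5, -0.7, 0.5]
gripper_width: 51.0
grasp_force: 0.0
```

```bash
python3 cap.py t6.png
```

```text
top n 1280 x range [-73.814  49.199] y range [-29.46   88.322]
ridge y mid 17.78014810827933 slope [ 0.003 17.814] zmax 97.36430938504108
tcp mark -14.605367653737856 61.18335925797152 9.00773640528316 12.35
```

>>> play_rows(steps="0 0 0 .004 -.04 0 .6;0 0 0 .004 -.04 0 .6;0 0 0 .004 -.04 0 .6;0 0 0 .004 -.04 0 .6;0 0 0 .003 -.03 0 .6;0 0 0 .003 -.03 0 .6;0 0 0 .002 -.02 0 .6;0 0 0 0 0 0 .6;0 0 0 -.02 .2 0 .6;0 0 0 -.04 .4 0 .6;0 0 0 -.06 .6 .4 .6;0 0 0 -.06 .6 .6 .6")

```text
time: 13.55
tcp_pos: [465.9, 54.4, 58.4]
eef_rot: [[-0.097, 0.995, 0.036], [0.916, 0.104, -0.388], [-0.39, -0.005, -0.921]]
wrist_force: [0.6, 0.7, 0.2]
gripper_width: 50.9
grasp_force: 0.0
```

```bash
python3 cap.py t7.png; python3 -c "
import cv2;p=cv2.imread('pics/t7.png')[120:380,150:450];cv2.imwrite('pics/t7c.png',cv2.resize(p,None,fx=2,fy=2))"
```

```text
top n 1167 x range [-73.401  50.059] y range [-40.663 143.128]
ridge y mid 4.980187090795384 slope [0.014 5.172] zmax 94.81098849909016
tcp mark -13.336923049909622 144.59975425887072 63.38787899050638 13.6
```

View pics/t7.png

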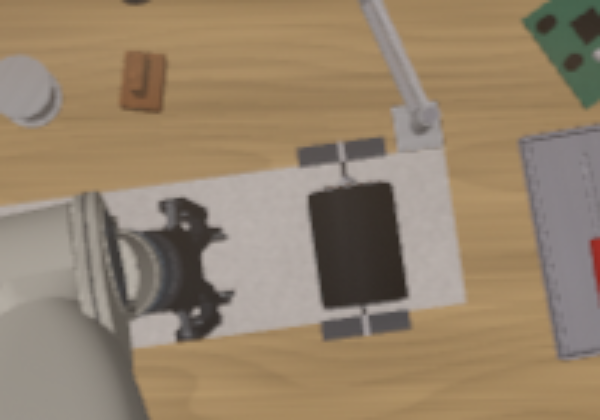

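>>> play_rows(steps=".0634 .0065 0 0 0 .7 .8;.0634 .0065 0 .2 .1 .7 .8;.0634 .0065 -.021 .7 .24 .4 1;.0634 .0065 -.021 .7 .24 0 1;0 0 -.021 .7 .24 0 1;0 0 -.021 .7 .24 0 1;0 0 -.021 .6 .24 0 1;0 0 -.022 .4 .24 0 1;0 0 0 0 0 0 1;0 0 0 0 0 0 1")

```text
time: 14.6
tcp_pos: [666.9, 131.0, 148.2]
eef_rot: [[0.092, 0.996, -0.008], [0.996, -0.092, 0.0], [-0.001, -0.008, -1.0]]
wrist_force: [-0.4, 0.6, -0.6]
gripper_width: 85.7
grasp_force: 0.0
```

```bash
python3 cap.py t8.png; python3 - <<'E'
from h import *
print(get_state()['tcp_pos'],get_state()['eef_rot'])
p,d,P=cam('side'); save(cv2.resize(p[60:300,180:440],None,fx=2.5,fy=2.5),'s8.png')
C=cloud(d,P); b=C[168:228,225:278].reshape(-1,3)
for lo,hi in((70,90),(15,29)):
    X=b[(b[:,2]>lo)&(b[:,2]<hi)&(abs(b[:,0]-666)<50)&(abs(b[:,1]-135)<45)]
    if len(X): print(lo,len(X),X.mean(0),cv2.minAreaRect(X[:,:2].astype('f4')))
E
```

```text
top n 1120 x range [-73.597  50.104] y range [-40.416  41.792]
ridge y mid 0.8162214267151434 slope [0.003 0.864] zmax 94.24185624908749
tcp mark 191.55812389573236 196.68326211823882 148.58867313075675 14.65
[666.53557834 130.6660683  148.58867313] [[ 9.27191769e-02  9.95661271e-01 -7.86052239e-03]
 [ 9.95692172e-01 -9.27202617e-02  2.27084065e-04]
 [-5.02730885e-04 -7.84771566e-03 -9.99969080e-01]]
70 112 [663.74967962 138.17459448  79.82467532] ((665.9435424804688, 136.5217742919922), (14.111337661743164, 41.24677276611328), 83.44855499267578)
15 254 [657.48271716 143.2834153   25.29553185] ((666.34423828125, 136.46505737304688), (44.42593002319336, 62.202728271484375), 81.44908142089844)
```

View pics/s8.png

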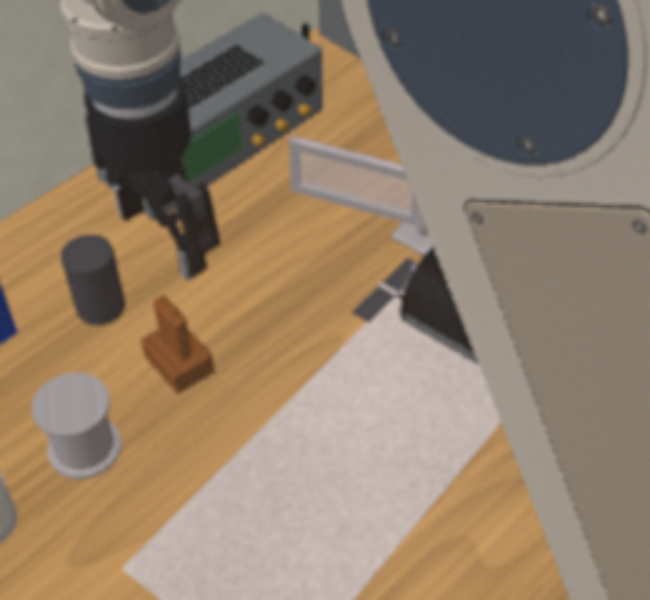

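>>> play_rows(steps="0 0 -.02 0 .11 -.2 1;0 0 0 0 0 -.5 1;0 0 0 0 0 -.5 1;0 0 0 0 0 -.4 1;0 0 0 0 0 -.3 1;0 0 0 0 0 -.2 1;0 0 0 0 0 0 1;0 0 0 0 0 0 .2;0 0 0 0 0 0 .2;0 0 0 0 0 0 .2;0 0 0 0 0 0 .2;0 0 0 0 0 0 .2")

```text
time: 15.9
tcp_pos: [667.7, 135.9, 45.0]
eef_rot: [[0.125, 0.992, -0.005], [0.992, -0.125, 0.001], [0.0, -0.005, -1.0]]
wrist_force: [-1.9, -0.8, 6.1]
gripper_width: 39.4
grasp_force: 60.5
```

>>> play_rows(steps="0 0 0 0 0 .4 .2;0 0 0 0 0 .6 .2;0 0 .0205 -.3 -.2 .6 .2;0 0 .0205 -.6 -.48 0 .2;0 0 .0205 -.6 -.48 0 .2;0 0 .0205 -.6 -.48 0 .2;0 0 .0205 -.6 -.48 0 .2;0 0 .021 -.6 -.48 0 .2;0 0 .021 -.4 -.3 0 .2;0 0 0 -.138 -.124 0 .2;0 0 0 0 0 0 .2;0 0 0 0 0 0 .2")

```text
time: 17.1
tcp_pos: [476.4, -15.2, 124.2]
eef_rot: [[-0.101, 0.995, -0.005], [0.995, 0.101, -0.001], [-0.0, -0.006, -1.0]]
wrist_force: [0.0, 0.4, -1.0]
gripper_width: 39.2
grasp_force: 60.9
```

```bash
python3 cap.py t9.png
```

```text
top n 15 x range [-74.305 -51.473] y range [-41.538 -33.899]
ridge y mid None slope None zmax 75.51856004628168
tcp mark -12.288318635511867 71.09772124015021 124.04809270674576 17.15
```

Straight down to about 46.

>>> play_rows(steps="0 0 0 0 0 -.3 .2;0 0 0 0 0 -.4 .2;0 0 0 0 0 -.4 .2;0 0 0 0 0 -.2 .2;0 0 0 0 0 -.14 .2;0 0 0 0 0 -.08 .2;0 0 0 0 0 -.04 .2;0 0 0 0 0 0 .2;0 0 0 0 0 0 .2")

```text
time: 18.05
tcp_pos: [475.8, -15.5, 46.5]
eef_rot: [[-0.101, 0.995, -0.006], [0.995, 0.101, -0.001], [-0.0, -0.006, -1.0]]
wrist_force: [0.5, 0.7, -0.3]
gripper_width: 39.3
grasp_force: 60.9
```

>>> play_rows(steps="0 0 0 0 0 -.03 .2;0 0 0 0 0 0 .2;0 0 0 0 0 0 .6;0 0 0 0 0 0 .8;0 0 0 0 0 0 .8;0 0 0 0 0 .2 .8;0 0 0 0 0 .5 .8;0 0 0 0 0 .7 .8;0 0 0 0 .3 .8 .8;0 0 0 0 .8 .6 .8;0 0 0 0 .9 0 .8;0 0 0 0 .9 0 .8")

```text
time: 19.25
tcp_pos: [475.8, 130.9, 186.5]
eef_rot: [[-0.1, 0.995, -0.003], [0.995, 0.1, -0.0], [-0.0, -0.003, -1.0]]
wrist_force: [0.1, -0.8, 0.3]
gripper_width: 68.1
grasp_force: 0.0
```

```bash
python3 cap.py; python3 - <<'E'
from h import *
from cap import M,xm,ym
p,d,P=cam('top');C=cloud(d,P).reshape(-1,3);D=d.ravel()
q=np.c_[(C[:,:2]-M)@xm,(C[:,:2]-M)@ym,C[:,2]]
for lo,hi,b0,b1 in((72,92,53,90),(20,36,48,110)):
    X=q[(D>0)&(q[:,2]>lo)&(q[:,2]<hi)&(abs(q[:,0])<60)&(q[:,1]>b0)&(q[:,1]<b1)]
    print(len(X),cv2.minAreaRect(X[:,:2].astype('f4')) if len(X) else '', X[:,2].max())
hx,hy=M+110*xm-85*ym; print('hinge',hx,hy)
G=C[(D>0)&(C[:,2]>80)&(C[:,2]<105)&(C[:,0]>590)&(C[:,0]<790)&(C[:,1]>-190)&(C[:,1]<-40)]
G=G[np.hypot(G[:,0]-hx,G[:,1]-hy)>40]; print(len(G),cv2.fitLine(G[:,:2].astype('f4'),cv2.DIST_L2,0,.01,.01).ravel(),G[:,:2].min(0),G[:,:2].max(0))
E
```

```text
top n 1195 x range [-73.251  50.019] y range [-40.349  74.485]
ridge y mid 4.903848393581436 slope [0.007 4.992] zmax 94.4174391409095
tcp mark 1.6065893289996405 221.79814979241468 185.94282722668544 19.3
top n 1192 x range [-73.515  49.968] y range [-40.404  74.323]
ridge y mid 4.129577751777287 slope [0.013 4.294] zmax 93.5530109630538
tcp mark 1.3085155260532328 219.30366935568588 185.527758370981 19.35
63 ((-13.304628372192383, 69.91275787353516), (13.553655624389648, 39.69524002075195), 89.8690414428711) 86.52389227731459
193 ((-13.40233039855957, 70.02497863769531), (43.390499114990234, 59.538612365722656), 89.61239624023438) 35.603692074552924
hinge 614.0832499813547 -157.85765859023095
119 [   0.924    0.382  700.661 -121.262] [ 649.11  -144.483] [751.455 -99.397]
```

>>> play_rows(steps="0 0 0 .553 -.69 0 .3;0 0 0 .553 -.69 0 0;0 0 0 .553 -.69 0 0;0 0 0 .553 -.69 0 0;0 0 0 .553 -.69 0 0;0 0 0 .553 -.69 0 0;0 0 0 .553 -.69 0 0;0 0 0 .553 -.69 0 0;0 0 0 .553 -.69 0 0;0 0 0 0 0 -.4 0;0 0 0 0 0 -.6 0;0 0 0 0 0 0 0")

```text
time: 20.6
tcp_pos: [722.1, -182.2, 130.0]
eef_rot: [[-0.1, 0.995, -0.014], [0.995, 0.1, 0.002], [0.003, -0.014, -1.0]]
wrist_force: [-0.4, -0.4, -0.7]
gripper_width: 0.2
grasp_force: 0.0
```

```bash
python3 - <<'E'
from h import *
s=get_state();print(s['tcp_pos'],s['gripper_width'],s['wrist_force'])
h0=np.array([614.,-158]);T=np.linspace(.392,1.673,13)
prev=s['tcp_pos'][:2]
for t in T:
    p=h0+90*np.array([np.cos(t),np.sin(t)])+22*np.array([np.sin(t),-np.cos(t)])
    print(t.round(2),p.round(1),((p-prev)/50).round(3)); prev=p
E
```

```text
[ 722.06799559 -182.20833331  129.9953082 ] 0.18775623874637487 [-0.3939263  -0.35150564 -0.69097364]
0.39 [ 705.6 -143.9] [-0.33   0.765]
0.5 [ 703.6 -134.3] [-0.04   0.194]
0.61 [ 700.5 -124.9] [-0.061  0.188]
0.71 [ 696.5 -115.8] [-0.08   0.181]
0.82 [ 691.5 -107.3] [-0.099  0.171]
0.93 [685.7 -99.3] [-0.117  0.159]
1.03 [679. -92.] [-0.133  0.146]
1.14 [671.6 -85.5] [-0.148  0.131]
1.25 [663.6 -79.7] [-0.161  0.115]
1.35 [654.9 -74.9] [-0.172  0.097]
1.46 [645.9 -71. ] [-0.182  0.078]
1.57 [636.4 -68.1] [-0.189  0.058]
1.67 [626.7 -66.2] [-0.194  0.038]
```

>>> play_rows(steps="0 0 0 0 0 -.5 0;0 0 0 0 0 -.6 0;0 0 0 0 0 -.5 0;0 0 0 0 0 0 0;0 0 0 -.11 .255 0 0;0 0 0 -.11 .255 0 0;0 0 0 -.11 .255 0 0")

```text
time: 21.3
tcp_pos: [707.9, -141.4, 56.7]
eef_rot: [[-0.102, 0.995, -0.004], [0.995, 0.102, -0.001], [-0.001, -0.004, -1.0]]
wrist_force: [-0.5, 0.6, 0.3]
gripper_width: 0.1
grasp_force: 0.0
```

>>> play_rows(steps="0 0 0 -.04 .194 0 0;0 0 0 -.061 .188 0 0;0 0 0 -.08 .181 0 0;0 0 0 -.099 .171 0 0;0 0 0 -.117 .159 0 0;0 0 0 -.133 .146 0 0;0 0 0 -.148 .131 0 0;0 0 0 -.161 .115 0 0;0 0 0 -.172 .097 0 0;0 0 0 -.182 .078 0 0;0 0 0 -.1 .03 0 0")

```text
time: 22.4
tcp_pos: [642.2, -67.6, 54.6]
eef_rot: [[-0.102, 0.995, -0.007], [0.995, 0.102, -0.0], [0.0, -0.007, -1.0]]
wrist_force: [1.0, -1.0, -0.6]
gripper_width: -0.0
grasp_force: 0.7
```

```bash
cat > g.py <<'E'
from h import *
p,d,P=cam('side'); save(cv2.resize(p[70:270,230:430],None,fx=3,fy=3),'s10.png')
p,d,P=cam('top'); save(p,'t10.png'); C=cloud(d,P); s=get_state(); print(s['tcp_pos'],s['wrist_force'])
G=C[(d>0)&(C[...,2]>75)&(C[...,2]<105)]; r=G[:,:2]-[614,-158]; R=np.hypot(*r.T); a=np.arctan2(r[:,1],r[:,0])
m=(R>40)&(R<155)&(a>.2)&(a<2)
print(m.sum(),'guard by band:',[(k,round(1.673-float(np.median(a[m&(R>k)&(R<k+25)])),3),int((m&(R>k)&(R<k+25)).sum())) for k in (40,65,90,115,130)])
E
python3 g.py
```

```text
[642.25781967 -67.69613632  54.63353424] [ 0.48722592 -0.5550302  -0.71943906]
0 guard by band: [(40, nan, 0), (65, nan, 0), (90, nan, 0), (115, nan, 0), (130, nan, 0)]
  return _methods._mean(a, axis=axis, dtype=dtype,
  ret = ret.dtype.type(ret / rcount)
```

View pics/s10.png

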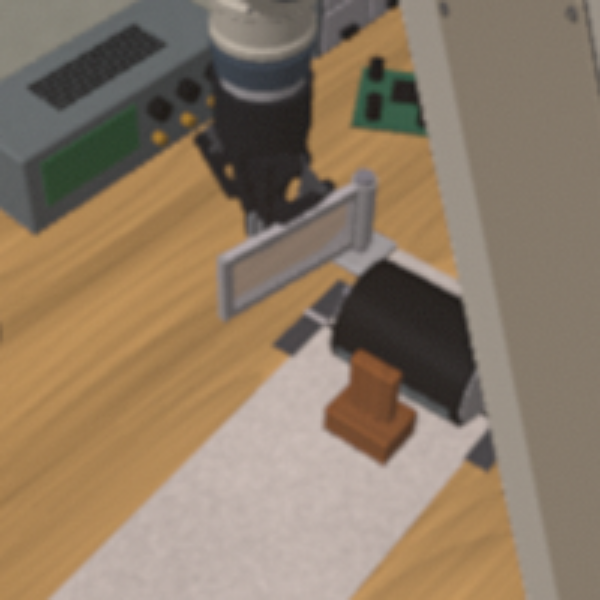

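>>> play_rows(steps="0 0 0 -.08 .01 0 0;0 0 0 -.08 0 0 0;0 0 0 -.06 -.005 0 0;0 0 0 -.04 -.004 0 0;0 0 0 0 0 0 0")

```text
time: 23.0
tcp_pos: [629.8, -68.2, 54.4]
eef_rot: [[-0.101, 0.995, -0.007], [0.995, 0.101, -0.001], [-0.0, -0.007, -1.0]]
wrist_force: [0.3, 0.6, -0.4]
gripper_width: -0.2
grasp_force: 0.0
```

```bash
cat > g2.py <<'E'
from h import *
p,d,P=cam('side'); C=cloud(d,P); s=get_state(); print(s['tcp_pos'],s['wrist_force'])
G=C[(d>0)&(C[...,2]>76)&(C[...,2]<92)]; r=G[:,:2]-[614,-158]; R=np.hypot(*r.T); a=np.arctan2(r[:,1],r[:,0])
m=(R>30)&(R<156)&(a>.2)&(a<2.1)
print('guard by band:',[(k,round(1.673-float(np.median(a[q])),3),int(q.sum())) for k in (30,55,80,105,130) if (q:=m&(R>k)&(R<k+25)).sum()])
E
python3 g2.py
```

```text
[629.92335028 -68.25455086  54.44001183] [-0.09035112  1.10429296  0.1559604 ]
guard by band: [(30, -0.034, 13), (55, 0.017, 18), (80, 0.142, 75), (105, 0.075, 45), (130, 0.082, 48)]
```

>>> play_rows(steps="0 0 0 -.05 -.005 0 0;0 0 0 -.05 -.005 0 0;0 0 0 -.04 -.004 0 0;0 0 0 0 0 0 0")

```text
time: 23.45
tcp_pos: [622.8, -68.9, 54.5]
eef_rot: [[-0.101, 0.995, -0.007], [0.995, 0.101, -0.001], [-0.0, -0.007, -1.0]]
wrist_force: [0.7, 1.0, -0.1]
gripper_width: 0.2
grasp_force: 0.0
```

```bash
python3 g2.py
```

```text
[622.87509033 -68.90089003  54.49596277] [ 0.63330286 -0.24571182 -0.05654248]
guard by band: [(55, -0.055, 9), (80, 0.087, 73), (105, 0.006, 48), (130, 0.009, 46)]
```

>>> play_rows(steps="0 0 0 -.03 -.003 0 0;0 0 0 -.03 -.003 0 0;0 0 0 0 0 0 0")

```text
time: 23.8
tcp_pos: [620.0, -69.1, 54.5]
eef_rot: [[-0.101, 0.995, -0.007], [0.995, 0.101, -0.001], [-0.0, -0.007, -1.0]]
wrist_force: [0.2, 0.5, 0.2]
gripper_width: 0.1
grasp_force: 0.2
```

>>> play_rows(steps="0 0 0 -.04 -.004 0 0;0 0 0 -.04 -.004 0 0;0 0 0 0 0 0 0")

```text
time: 24.1
tcp_pos: [618.8, -69.2, 54.7]
eef_rot: [[-0.102, 0.995, -0.001], [0.995, 0.102, -0.0], [0.0, -0.001, -1.0]]
wrist_force: [13.8, 2.6, -7.7]
gripper_width: -0.1
grasp_force: 6.9
```

```bash
python3 g2.py
```

```text
[618.76850365 -69.22806961  54.65592281] [12.60074675  3.41589087 -7.64229952]
guard by band: [(55, -0.088, 4), (80, 0.021, 77), (105, -0.038, 43), (130, -0.032, 45)]
```

Force of 14 N means it is against the stop. I'll back off, retreat, check everything, then hand in.

>>> play_rows(steps="0 0 0 .08 .008 0 0;0 0 0 .2 .02 0 0;0 0 0 .4 .04 0 0;0 0 0 .3 0 .4 0;0 0 0 0 0 .8 0;0 0 0 0 -.5 .8 0;0 0 0 0 -.8 0 0;0 0 0 0 -.8 0 0;0 0 0 0 0 0 0;0 0 0 0 0 0 0")

```text
time: 25.15
tcp_pos: [665.0, -172.0, 154.0]
eef_rot: [[-0.099, 0.995, -0.008], [0.995, 0.099, -0.0], [0.0, -0.008, -1.0]]
wrist_force: [-0.0, 0.1, -1.1]
gripper_width: 0.2
grasp_force: 0.0
```

```bash
python3 g2.py; python3 cap.py; python3 - <<'E'
from h import *
from cap import M,xm,ym
p,d,P=cam('top');C=cloud(d,P).reshape(-1,3);D=d.ravel()
q=np.c_[(C[:,:2]-M)@xm,(C[:,:2]-M)@ym,C[:,2]]
X=q[(D>0)&(q[:,2]>72)&(q[:,2]<92)&(abs(q[:,0])<60)&(q[:,1]>53)&(q[:,1]<90)]
print(len(X),cv2.minAreaRect(X[:,:2].astype('f4')))
hsv=cv2.cvtColor(p,cv2.COLOR_RGB2HSV);m=((hsv[...,0]<8)|(hsv[...,0]>172))&(hsv[...,1]>170)&(hsv[...,2]>90);m[:,:405]=0;m[:,475:]=0
v,u=np.nonzero(m);print('red px',u.mean(),v.mean(),ray(P,u.mean(),v.mean(),25))
E
```

```text
[ 665.07779918 -170.9544434   154.07605278] [-0.71275223 -0.75554189  0.02034852]
guard by band: [(30, -0.089, 45), (55, -0.072, 40), (80, -0.039, 47), (105, -0.036, 44), (130, -0.034, 44)]
top n 431 x range [-49.453  53.743] y range [-7.514 76.158]
ridge y mid 23.12179506476208 slope [-0.733 35.283] zmax 92.51860183519868
tcp mark 159.5279763455326 -102.59387657455362 154.22638509473302 25.25
top n 417 x range [-46.521  53.839] y range [-5.559 76.363]
ridge y mid 24.182079286527724 slope [-0.776 36.67 ] zmax 92.91709072176764
tcp mark 159.60799079868463 -102.28805945101168 154.33059576220904 25.3
62 ((-13.357744216918945, 70.01757049560547), (13.431875228881836, 39.596763610839844), 89.80841064453125)
red px 442.8523489932886 224.71140939597316 [ 434.523 -350.324   25.   ]
```

```bash
python3 -c "
from bench import *
print(close_job())"
```

```text
the job is handed in; nothing more can be done
None
```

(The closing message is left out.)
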